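# Pack the classroom robot kit tray

## Robot

A 7-joint arm with a two-finger parallel gripper is mounted at the origin on the work surface. World frame = base frame: x ahead of the robot, y to its left, z up, the work surface at z = 0. Lengths are in mm, angles in rad, forces in N, time in s.
With the tool pointing down it reaches from about 400 to 850 mm from the base axis. Payload 10.4 kg.
Tool frame: the origin (TCP) lies on the centre line of the jaws, within the pads' length; the fingertips stand 19 mm ahead of it and the grasp point (between the pads) is the TCP; z points along the fingers, y is the line along which they close (so a half turn about z gives the same grasp; the last joint's range is limited). The gripper opens to 85 mm and grips with 20 to 120 N. Pads are 22 mm wide; open, the fingers measure 114 mm over their backs; the gripper's body (76 mm by 85 mm) begins 54 mm behind the grasp point. The pads swing forward as they close: fully open they stand 13 mm farther back than shut.
Start: joints at [-1.367, 0.332, -0.065, 1.46, 0.022, 1.35, -0.088], TCP at [140.523, 609.018, 250.338] pointing down, gripper open.
Joint ranges: [-2.6, 2.6], [-0.5, 2.12], [-1.47, 1.34], [0.16, 2.42], [-1.27, 4.41], [0.06, 2.06], [-2.6, 2.6]. Speed limits (rad/s): [2.22, 2.22, 2.79, 2.79, 3.14, 3.14, 3.14].

## Interface

Orientations are given as a rotation vector (axis times angle).
In Python, from workcell import get_obs, imaging, r gives the robot as it stands.
- The arm moves only by the shell command python3 -m creep 'ROWS' [FORCE]. ROWS is JSON, a list of rows, each a list of 3 entries, a list of its own where there are three numbers: the shift along the tool's x, y, z in m, then the turn about the tool's z in degrees, then the finger opening in m, from 0 to 0.0854. In form: [[[x, y, z], twist, hand], ...]. A call has 1 to 5 rows; each row shifts and turns the commanded pose from where the row before left it, along the tool's axes as they then stand; what a row does not reach is not made up. A row lasts 1/8 s, in which the tool goes at most 62.5 mm and 10.7 degrees, less where a joint would pass 70% of its speed; a pose out of reach is approached as far as the arm can. A call with a gripper value outside its range is refused whole. The fingers move at their own pace and stop on an object; FORCE is the grip in N (left out, the last holds). Time passes only in rows, so rows that do not move let the fingers close. It gives the time, the measured TCP pose, the force, the opening and the grip force at its end, in the units of the state.
- get_obs(): the state, without advancing time (a new reading comes with each control period).
- imaging.capture(name): name is "scene" or "top"; returns the picture (420x560x3 uint8, red, green, blue); there is no depth.
- imaging.camera_info(name): a dict with "mtx" (3x3 intrinsics, pixels), "pose" (4x4, takes a point from camera to world coordinates). Camera axes: x right, y up, looking along -z (the intrinsics and any distortion apply to the point x, -y, -z); pixel columns grow to the right and rows downward; lengths in mm; the calibration is good to about 2 mm. A picture is of the moment at which its call begins. camera_info takes no time and is no camera call.
- r.close_job(): hands the job in; it is judged then, once.
The state is a dict: "time": time; "q": joint angles; "joint_velocities": joint speeds; "effort": joint torques, N m; "tool_pos": TCP position; "tcp_rot": TCP orientation; "contact_force": force on the tool from outside, world axes, zero at the start; "wrist_torque": the same for the moment, N m; "width": opening from 0.0 (shut) to 1.0 (fully open); "finger_force": force on a finger pad.
Only numpy, scipy, OpenCV 4.12 (cv2) and the standard library are available. Lean on these libraries where they do the work, as an engineer would, in place of code of your own. Each camera call takes 0.05 s, during which the arm holds its last target. There are 200 camera calls.

## Task

Put the robot kit's four loose parts back in the blue kit tray, each lying flat in the middle of the well made for its shape: the wheel with its hub in the large round well, the small pulley in the small round one, the two-eyed sensor in the square one and the motor in the oblong one, all standing the way up they are now. Leave the empty tyre and the plug adaptor where they lie on the bench.

Things in the scene. Friction and masses are not known exactly. Their poses are not given: they have to be found in the camera images.
- wheel: Kit wheel lying flat: black tyre with a white hub filling its middle (a small dark axle hole in the hub). Solid disc, 56 mm diameter, 32 mm high. Origin: centre of the underside; z up. About 45 g.
- pulley: Small white pulley standing on end, a grey groove round its waist: 34 mm diameter, 32 mm high, about 25 g. Origin: centre of the underside; z up.
- sensor: White square sensor block, 44 x 44 x 32 mm high, with two round black eyes in grey rims on its top and a grey band round its foot; about 50 g. Origin: centre of the underside; x and y square to its sides, z up.
- motor: Motor lying down: white block with a grey band and, at its +x end, a round orange drive hub; 84 mm long (x), 32 mm wide (y), 36 mm high at the block, 32 mm at the hub; the block reaches from x = -42 to x = +16 mm. About 85 g. Origin: centre of the underside at mid-length; z up.
- tyre: Look-alike of the wheel that does not belong in the tray: an empty black tyre without hub, one sees the bench through it. 56 mm outside, 37 mm hole, 32 mm high, lying flat. Origin: centre of the underside.
- adaptor: Look-alike of the sensor that does not belong in the tray: a plain white mains plug adaptor, 44 x 44 x 32 mm, with two brass prongs 15 mm long standing on its top instead of eyes. Origin: centre of the underside.
- wheel_well: Light grey plate, 92 (x) x 112 (y) x 12 mm, fixed in the low blue tray (tray rim 2 mm above the plate's top), with one large round well, 72 mm across, sunk 8 mm deep at its centre. Origin: centre of the plate's underside, 4 mm above the bench, under the well; z up. The four plates lie two by two, same heading, 96 mm apart along x and 116 mm along y, in any order.
- pulley_well: Light grey plate, 92 (x) x 112 (y) x 12 mm, fixed in the low blue tray (tray rim 2 mm above the plate's top), with one small round well, 48 mm across, sunk 8 mm deep at its centre. Origin: centre of the plate's underside, 4 mm above the bench, under the well; z up. The four plates lie two by two, same heading, 96 mm apart along x and 116 mm along y, in any order.
- sensor_well: Light grey plate, 92 (x) x 112 (y) x 12 mm, fixed in the low blue tray (tray rim 2 mm above the plate's top), with one square well, 60 x 60 mm, sides along x and y, sunk 8 mm deep at its centre. Origin: centre of the plate's underside, 4 mm above the bench, under the well; z up. The four plates lie two by two, same heading, 96 mm apart along x and 116 mm along y, in any order.
- motor_well: Light grey plate, 92 (x) x 112 (y) x 12 mm, fixed in the low blue tray (tray rim 2 mm above the plate's top), with one oblong well, 48 (along x) x 100 mm (along y), sunk 8 mm deep at its centre. Origin: centre of the plate's underside, 4 mm above the bench, under the well; z up. The four plates lie two by two, same heading, 96 mm apart along x and 116 mm along y, in any order.
Not all that is in view belongs to the job. What is shaped like the wheel but turquoise is not meant. What is shaped like the sensor but turquoise is not meant.

How it is judged (in metres and radians):
At the end, for the whole second after the job is handed in: Each of the four parts rests flat on the floor of its own well: within 13 mm of the well's axis, its underside less than 3.5 mm above the well's floor, tilted less than 0.1 rad, at rest; the empty tyre and the adaptor lie within 20 mm of where they were at the start (horizontal distance between wheel and wheel_well below 0.013 m and z of wheel in the frame of wheel_well between 0.001 and 0.0075 m and angle between each of wheel, pulley, sensor, motor's own z axis and vertical below 0.1 rad and linear speed of each of wheel, pulley, sensor, motor below 0.02 m/s and angular speed of each of wheel, pulley, sensor, motor below 0.2 rad/s and horizontal distance between pulley and pulley_well below 0.013 m and z of pulley in the frame of pulley_well between 0.001 and 0.0075 m and horizontal distance between sensor and sensor_well below 0.013 m and z of sensor in the frame of sensor_well between 0.001 and 0.0075 m and horizontal distance between motor and motor_well below 0.013 m and z of motor in the frame of motor_well between 0.001 and 0.0075 m and distance of each of tyre, adaptor from where it was at the start of the episode below 0.02 m); the robot touches nothing.
It fails at once if the empty tyre is pushed or carried more than 20 mm away (distance of tyre from where it was at the start of the episode above 0.02 m).
It fails at once if the plug adaptor is pushed or carried more than 20 mm away (distance of adaptor from where it was at the start of the episode above 0.02 m).
It also fails if it takes over 106 s, if anything falls off the work surface, if the arm or the gripper's body presses on something with over 40 N, if the wrist force passes 120 N, or if a joint passes its speed limit or range.

## Working session

There is one attempt and no reset: what is moved stays moved. The work goes in short steps, Python scripts to look and compute and a shell command to move; the robot and the scene stay as the last step left them, time stands still between calls to the robot, and variables do not carry over. Pictures are saved under pics/ and viewed, at most 14 in all, crops included, and the job is handed in when it is done.

```bash
mkdir -p pics; ls; python3 - <<'E'
from workcell import get_obs, imaging, r
import cv2
o=get_obs();print(o)
for n in("scene","top"):
    im=imaging.capture(n);cv2.imwrite(f"pics/{n}0.png",im[:,:,::-1]);print(imaging.camera_info(n))
E
```

```text
pics
{'time': 0.0, 'q': array([-1.36658899,  0.33288374, -0.06467112,  1.46094997,  0.02161214,
        1.34988969, -0.08850928]), 'joint_velocities': array([ 5.14671846e-05, -8.50396629e-04, -3.76945995e-05, -7.42399434e-04,
       -1.56732709e-03, -4.44345754e-04,  4.00978985e-04]), 'effort': array([ 9.78864300e-04, -6.25433278e+01,  4.98507579e-02, -3.91606057e+01,
        1.63194659e-02,  9.84642422e-03, -6.90802349e-07]), 'tool_pos': array([140.48845552, 608.64807423, 249.50429822]), 'tcp_rot': array([-3.55516301e-01, -3.12133558e+00,  2.25113439e-03]), 'contact_force': array([0.00585755, 0.39398126, 1.15894276]), 'wrist_torque': array([-0.0117378 , -0.02931196,  0.00868357]), 'finger_force': 0.0, 'width': 0.9993472234827131}
{'mtx': array([[479.01025331,   0.        , 287.56099841],
       [  0.        , 479.01025331, 214.76379231],
       [  0.        ,   0.        ,   1.        ]]), 'pose': array([[-7.93458267e-01, -5.10370637e-01,  3.31580748e-01,
         8.37431682e+02],
       [ 6.08573503e-01, -6.58245799e-01,  4.43114837e-01,
         4.43642883e+02],
       [-7.89116722e-03,  5.53384388e-01,  8.32888617e-01,
         9.02219442e+02],
       [ 0.00000000e+00,  0.00000000e+00,  0.00000000e+00,
         1.00000000e+00]])}
{'mtx': array([[407.18695382,   0.        , 280.19139033],
       [  0.        , 407.18695382, 205.58535231],
       [  0.        ,   0.        ,   1.        ]]), 'pose': array([[ 5.61778374e-02,  9.69883996e-01, -2.37000180e-01,
         3.25031997e+02],
       [-9.98419556e-01,  5.49435060e-02, -1.18152837e-02,
        -2.74498621e+01],
       [ 1.56216623e-03,  2.37289371e-01,  9.71437756e-01,
         8.03078607e+02],
       [ 0.00000000e+00,  0.00000000e+00,  0.00000000e+00,
         1.00000000e+00]])}
```

View pics/scene0.png

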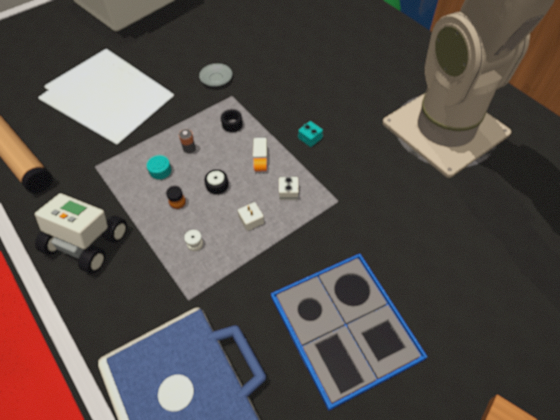

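View pics/top0.png

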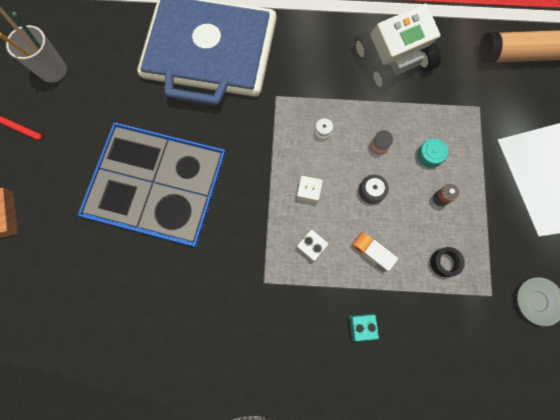

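Looking at the top view (col,row):
- Wheel: black with a white hub at (374,189). Its look-alikes are the empty tyre at (448,262), turquoise at (434,152) and the toy-car wheels at about (361,47).
- Sensor: eyes at (313,245). Its look-alikes are the pronged adaptor at (310,190) and turquoise at (364,327).
- Pulley: (324,128). The bottles at (382,142) and (448,194) are not it.
- Motor: (376,252).
- Wells: motor (132,152), pulley (187,167), sensor (118,197), wheel (173,212).

```bash
cat > h.py <<'E'
import cv2,numpy as np
from workcell import get_obs, imaging, r
from scipy.spatial.transform import Rotation as R
def ray(n,u,v):
    c=imaging.camera_info(n);K=c["mtx"];P=c["pose"]
    d=np.array([(u-K[0,2])/K[0,0],-(v-K[1,2])/K[1,1],-1.]);return P[:3,3],P[:3,:3]@d
def at(n,u,v,z):
    o,d=ray(n,u,v);return (o+d*(z-o[2])/d[2])[:2].round(1)
def tri(p,q):
    (a,d),(b,e)=ray("top",*p),ray("scene",*q)
    s=np.linalg.lstsq(np.c_[d,-e],b-a,rcond=None)[0];x,y=a+d*s[0],b+e*s[1]
    return ((x+y)/2).round(1),np.linalg.norm(x-y).round(1)
def blobs(m,lo,hi):
    for c in cv2.findContours(m.astype(np.uint8),cv2.RETR_CCOMP,cv2.CHAIN_APPROX_NONE)[0]:
        a=cv2.contourArea(c)
        if lo<a<hi:
            M=cv2.moments(c);yield (M["m10"]/a,M["m01"]/a),a,c
def go(x,y,z,yaw=None):
    "shift in tool axes (mm) to world point; yaw = desired world heading of the closing line (deg)"
    o=get_obs();Rm=R.from_rotvec(o["tcp_rot"]).as_matrix()
    t=np.degrees(np.arctan2(Rm[1,1],Rm[0,1]));s=Rm.T@(np.array([x,y,z])-o["tool_pos"])
    tw=None if yaw is None else round(-((yaw-t+90)%180-90),1)
    print("t",round(o["time"],2),"tcp",o["tool_pos"].round(1),"closing",round(t,1),"shift",s.round(1),"twist",tw,"q7",o["q"][6].round(2))
E
python3 - <<'E'
from h import *
S=4
for n,reg,tr in(("top",(265,95,495,295),(75,118,230,248)),("scene",(95,95,340,300),(268,250,430,410))):
    im=cv2.imread(f"pics/{n}0.png");big=cv2.resize(im,None,fx=S,fy=S,interpolation=cv2.INTER_CUBIC)
    hsv=cv2.cvtColor(big,cv2.COLOR_BGR2HSV)
    def box(b):
        m=np.zeros(big.shape[:2],bool);m[b[1]*S:b[3]*S,b[0]*S:b[2]*S]=1;return m
    W=(big.min(2)>165)&box(reg)
    O=(hsv[...,0]<20)&(hsv[...,1]>170)&(hsv[...,2]>150)&box(reg)
    B=(hsv[...,0]>100)&(hsv[...,0]<125)&(hsv[...,1]>150)&(hsv[...,2]>90)&box(tr)
    for nm,m in(("white",W),("orange",O)):
        for p,a,c in blobs(m,60*1,20000):
            x=(p[0]+.5)/S-.5,(p[1]+.5)/S-.5; print(n,nm,np.round(x,1),round(a/S/S),"z32",at(n,*x,32),"z16",at(n,*x,16))
    c=max(blobs(B,5000,1e7),key=lambda t:t[1])[2]
    h=cv2.convexHull(c);q=cv2.approxPolyN(h,4).reshape(-1,2) if hasattr(cv2,"approxPolyN") else cv2.boxPoints(cv2.minAreaRect(h))
    Q=np.array([at(n,(u+.5)/S-.5,(v+.5)/S-.5,18) for u,v in q]);E=np.roll(Q,-1,0)-Q
    print("tray",Q.tolist(),Q.mean(0),np.hypot(*E.T).round(1),np.degrees(np.arctan2(E[:,1],E[:,0])).round(1))
    fill=np.zeros(big.shape[:2],np.uint8);cv2.fillPoly(fill,[q.astype(int)],1);fill=cv2.erode(fill,np.ones((20,20)))
    D=(big.max(2)<60)&(fill>0)
    for p,a,c in blobs(D,1500,1e5):
        x=(p[0]+.5)/S-.5,(p[1]+.5)/S-.5; print("well",np.round(x,1),round(a/S/S),at(n,*x,10))
    b=(268,115,468,280) if n=="top" else (150,100,310,260)
    cr=im[b[1]:b[3],b[0]:b[2]];k=min(800/cr.shape[1],600/cr.shape[0]);cv2.imwrite(f"pics/{n}crop.png",cv2.resize(cr,None,fx=k,fy=k,interpolation=cv2.INTER_CUBIC));print("scale",k)
E
```

```text
top white [381.4 254.8] 502 z32 [ 428.2 -214.8] z16 [ 430.3 -218.7]
top white [313.3 245. ] 448 z32 [439.5 -85.3] z16 [441.9 -86.5]
top white [316.9 248. ] 66 z32 [434.2 -92.4] z16 [436.4 -93.7]
top white [451.8 190.6] 19 z32 [ 562.6 -353.6] z16 [ 567.5 -360.3]
top white [374.8 186.7] 264 z32 [ 561.9 -202.2] z16 [ 566.8 -205.9]
top white [374.7 186.6] 20 z32 [ 562.1 -202. ] z16 [ 567.  -205.6]
top white [309.7 187.3] 462 z32 [553.6 -74.1] z16 [558.3 -75.1]
top white [324.1 125.5] 214 z32 [686.8 -98.4] z16 [694.3 -99.9]
top white [323.9 125.6] 12 z32 [686.6 -98. ] z16 [694.1 -99.5]
top orange [358.6 239.2] 48 z32 [ 455.5 -171.4] z16 [ 458.2 -174.4]
tray [[627.8, 99.5], [424.7, 140.4], [474.0, 381.7], [677.1, 340.1]] [550.9   240.425] [207.2 246.3 207.3 245.6] [ 168.6   78.5  -11.6 -101.6]
well [172.6 211.6] 864 [494. 196.]
well [117.5 197.4] 751 [517.  310.3]
well [187.5 167.2] 330 [588.6 176.7]
well [133.7 153.7] 939 [611.8 290.8]
scale 3.6363636363636362
scene white [192.2 236.3] 188 z32 [684.3 -99.8] z16 [ 681.5 -109.8]
scene white [192.4 236.4] 9 z32 [684.1 -99.5] z16 [ 681.3 -109
[... 219 characters left out ...]
1.7 184.4] 102 z32 [451.1 -93.3] z16 [ 444.  -103.2]
scene white [215.1 177.3] 156 z32 [ 559.8 -203.9] z16 [ 554.7 -215.8]
scene white [215.2 177.2] 11 z32 [ 559.5 -204.1] z16 [ 554.4 -216. ]
scene white [259.2 146.7] 240 z32 [ 425.1 -217.6] z16 [ 417.5 -229.7]
scene white [184.6 132.3] 7 z32 [ 543.1 -369.2] z16 [ 537.7 -384.1]
scene orange [260.  164.9] 92 z32 [ 456.6 -170.4] z16 [ 449.6 -181.7]
tray [[472.4, 382.7], [678.6, 341.2], [629.4, 99.6], [423.4, 141.5]] [550.95 241.25] [210.3 246.6 210.2 246.1] [ -11.4 -101.5  168.5   78.5]
well [338.8 363.4] 1199 [608.3 289.4]
well [382.8 340.3] 828 [513.5 307.3]
well [309.4 309.3] 346 [584.7 173.3]
well [351.7 289.6] 785 [490.3 192.9]
scale 3.75
```

View pics/topcrop.png

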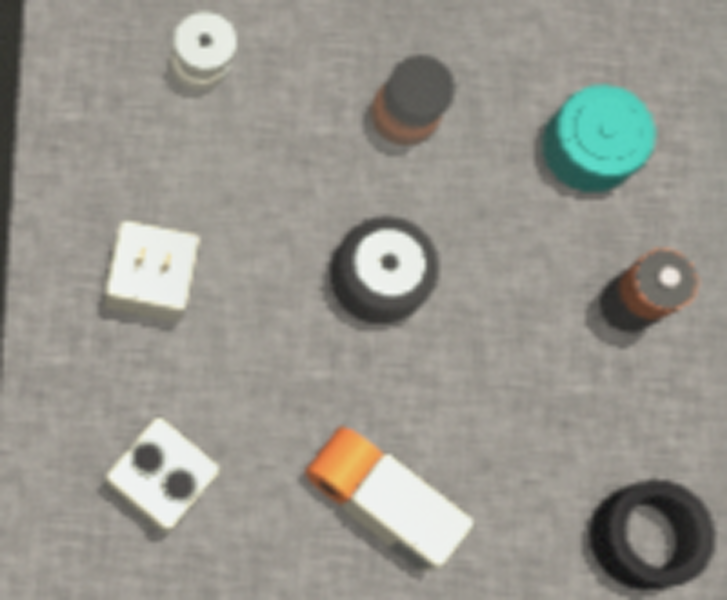

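View pics/scenecrop.png

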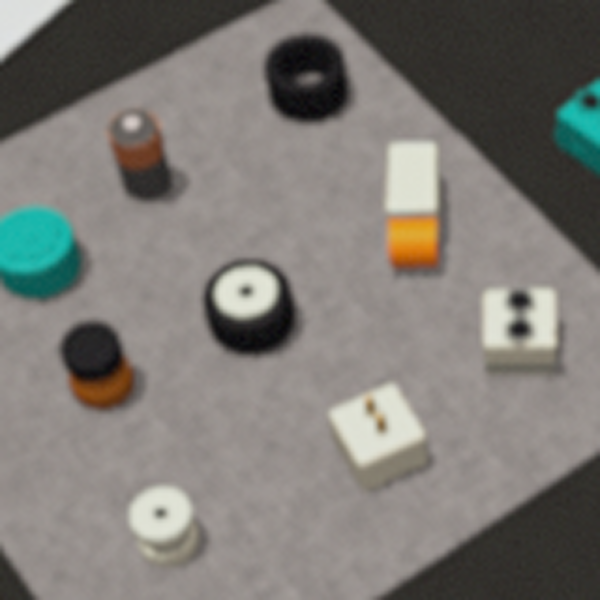

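The crops confirm the choice. The wheel has its white hub and hole at crop (390,262), and the sensor has two black eyes at (148,458) and (180,485). The adaptor is the one with brass prongs at (150,262), and the tyre is empty at (650,535). The two views agree within 3 mm and the tray's size is right. The pulley comes first.

```bash
python3 - <<'E'
from h import *
P=lambda u,v,z:at("top",268+u/3.636-.4,115+v/3.636-.4,z)
for nm,z,c in(("sensor",32,[(160,418),(219,468),(167,528),(107,477)]),("motor",36,[(385,455),(473,522),(437,567),(352,503)])):
    Q=np.array([P(u,v,z) for u,v in c]);E=np.roll(Q,-1,0)-Q
    print(nm,Q.mean(0),np.hypot(*E.T).round(1),np.degrees(np.arctan2(E[:,1],E[:,0])).round(1))
S=lambda u,v,z:at("scene",150+u/3.75-.4,100+v/3.75-.4,z)
for nm,z,c in(("sensor",32,[(484,290),(556,290),(557,347),(484,348)]),("motor",36,[(389,142),(438,143),(438,216),(387,214)])):
    Q=np.array([S(u,v,z) for u,v in c]);E=np.roll(Q,-1,0)-Q
    print(nm,Q.mean(0),np.hypot(*E.T).round(1),np.degrees(np.arctan2(E[:,1],E[:,0])).round(1))
go(685.5,-99,130,78.5)
E
```

```text
sensor [440.35 -83.8 ] [40.4 42.  40.7 42.2] [-127.9  141.6   52.5  -38.9]
motor [ 426.7  -212.75] [56.  30.6 53.4 31.1] [-125.5  142.    55.1  -33.1]
sensor [439.25  -83.875] [44.2 43.3 43.9 44.1] [ 142.1   52.6  -36.8 -126.9]
motor [ 426.85  -212.575] [31.9 61.8 32.2 61.1] [ 140.5   53.9  -40.7 -126.3]
t 0.1 tcp [140.5 608.7 249.6] closing 77.0 shift [-690.2 -566.9  120.3] twist -1.5 q7 -0.09
```

```bash
python3 -m creep '[[[-0.046,-0.038,0.006],-1.5,0.06],[[-0.046,-0.038,0.008],0,0.06],[[-0.046,-0.038,0.008],0,0.06],[[-0.046,-0.038,0.008],0,0.06],[[-0.046,-0.038,0.008],0,0.06]]' 30
python3 -m creep '[[[-0.046,-0.038,0.008],0,0.06],[[-0.046,-0.038,0.008],0,0.06],[[-0.046,-0.038,0.008],0,0.06],[[-0.046,-0.038,0.008],0,0.06],[[-0.046,-0.038,0.008],0,0.06]]'
python3 -c "
from h import *
go(685.5,-99,130,78.5)"
```

```text
time: 0.72
tool_pos: [327.7, 374.2, 211.9]
tcp_rot: [-0.315, -3.126, 0.0]
contact_force: [1.0, -0.2, 0.9]
width: 0.705
finger_force: 0.0
time: 1.35
tool_pos: [515.2, 142.4, 172.0]
tcp_rot: [0.314, 3.126, 0.0]
contact_force: [0.4, 0.7, 0.8]
width: 0.704
finger_force: 0.0
t 1.35 tcp [515.2 142.4 172. ] closing 78.5 shift [-214.9 -202.8   42. ] twist 0.0 q7 1.08
```

```bash
python3 -m creep '[[[-0.043,-0.041,0.008],0,0.06],[[-0.043,-0.041,0.008],0,0.06],[[-0.043,-0.041,0.008],0,0.06],[[-0.043,-0.041,0.008],0,0.06],[[-0.043,-0.039,0.01],0,0.06]]'
python3 -m creep '[[[0,0,0],0,0.06]]'
python3 -c "
from h import *
go(685.5,-99,32,78.5)
cv2.imwrite('pics/s1.png',cv2.resize(imaging.capture('scene')[140:340,100:340,::-1],None,fx=2.5,fy=2.5))"
```

```text
time: 1.98
tool_pos: [685.5, -99.3, 129.7]
tcp_rot: [-0.314, -3.126, -0.0]
contact_force: [0.1, 1.0, 0.0]
width: 0.703
finger_force: 0.0
time: 2.1
tool_pos: [684.3, -103.5, 127.8]
tcp_rot: [-0.324, -3.122, 0.006]
contact_force: [-0.5, 1.0, -0.9]
width: 0.701
finger_force: 0.0
t 2.1 tcp [ 684.3 -103.5  127.8] closing 78.2 shift [-0.5  5.  95.8] twist -0.3 q7 1.63
```

View pics/s1.png

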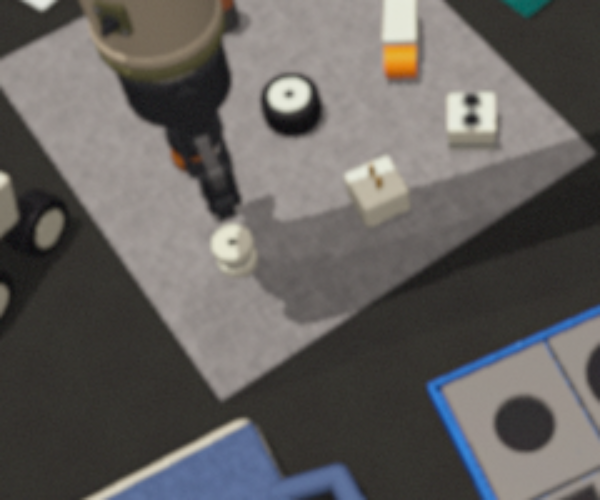

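The gripper hangs over the pulley at crop (233,240). Nothing else is near its fingers, so I go down and grip.

```bash
python3 -m creep '[[[0,0,0.04],0,0.06],[[0,0,0.04],0,0.06],[[0,0,0.018],0,0.06],[[0,0,0],0,0.06],[[0,0,0],0,0.06]]'
python3 -m creep '[[[0,0,0],0,0.02],[[0,0,0],0,0.02],[[0,0,0],0,0.02],[[0,0,0],0,0.02],[[0,0,0],0,0.02]]' 30
python3 -c "
from h import *
go(586.4,174.6,130,78.5)"
```

```text
time: 2.78
tool_pos: [685.6, -97.6, 34.2]
tcp_rot: [0.314, 3.123, 0.0]
contact_force: [0.4, -0.1, 1.1]
width: 0.703
finger_force: 0.0
time: 3.4
tool_pos: [685.3, -97.8, 33.8]
tcp_rot: [0.315, 3.124, 0.001]
contact_force: [-1.8, 0.0, 5.9]
width: 0.383
finger_force: 29.4
t 3.4 tcp [685.3 -97.8  33.8] closing 78.5 shift [151.1 247.3 -96.3] twist -0.0 q7 1.65
```

```bash
python3 -m creep '[[[0,0,-0.035],0,0.02],[[0,0,-0.05],0,0.02],[[0.02,0.034,-0.012],0,0.02],[[0.03,0.05,0],0,0.02],[[0.03,0.05,0],0,0.02]]'
python3 -m creep '[[[0.03,0.05,0],0,0.02],[[0.025,0.043,0],0,0.02],[[0.016,0.021,0],0,0.02],[[0,0,0],0,0.02],[[0,0,0],0,0.02]]'
python3 -c "
from h import *
go(586.4,174.6,42,78.5)"
```

```text
time: 4.03
tool_pos: [632.5, 50.9, 130.2]
tcp_rot: [0.315, 3.124, 0.001]
contact_force: [0.7, -0.4, -0.7]
width: 0.382
finger_force: 30.0
time: 4.65
tool_pos: [586.5, 174.2, 129.8]
tcp_rot: [0.316, 3.125, -0.0]
contact_force: [0.3, 0.3, -0.8]
width: 0.382
finger_force: 30.0
t 4.65 tcp [586.5 174.2 129.8] closing 78.4 shift [ 0.3  0.3 87.8] twist -0.1 q7 1.14
```

```bash
python3 -m creep '[[[0,0,0.04],0,0.02],[[0,0,0.035],0,0.02],[[0,0,0.013],0,0.02],[[0,0,0],0,0.02],[[0,0,0],0,0.02]]'
python3 -m creep '[[[0,0,0],0,0.055],[[0,0,0],0,0.055],[[0,0,0],0,0.055],[[0,0,-0.02],0,0.055],[[0,0,-0.05],0,0.055]]'
python3 -m creep '[[[0,0,-0.018],0,0.075],[[-0.005,-0.048,0],0,0.075],[[-0.005,-0.05,0],0,0.075],[[-0.005,-0.05,0],0,0.075],[[-0.005,-0.05,0],0,0.075]]'
python3 -c "
from h import *
go(561,-203,130,78.5)
cv2.imwrite('pics/s2.png',cv2.resize(imaging.capture('scene')[240:415,260:440,::-1],None,fx=3,fy=3))"
```

```text
time: 5.28
tool_pos: [586.9, 174.8, 42.2]
tcp_rot: [0.316, 3.124, 0.001]
contact_force: [0.0, -0.7, 0.3]
width: 0.382
finger_force: 32.4
time: 5.9
tool_pos: [584.8, 175.0, 111.3]
tcp_rot: [-0.314, -3.123, 0.003]
contact_force: [1.4, -0.1, 1.0]
width: 0.644
finger_force: 0.0
time: 6.52
tool_pos: [565.9, -24.2, 130.2]
tcp_rot: [0.314, 3.125, 0.001]
contact_force: [-0.0, 0.1, -0.3]
width: 0.88
finger_force: 0.0
t 6.53 tcp [565.9 -24.2 130.2] closing 78.5 shift [-3.080e+01 -1.762e+02  1.000e-01] twist 0.0 q7 1.47
```

View pics/s2.png

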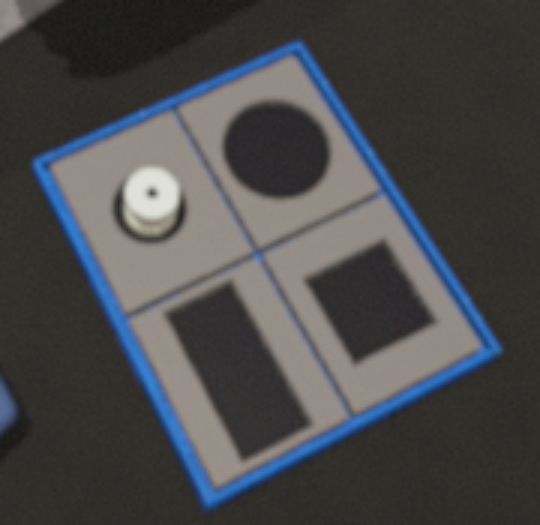

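The pulley stands upright and centred in its small round well at crop (150,200). The wheel is next.

```bash
python3 -m creep '[[[-0.008,-0.047,0],0,0.078],[[-0.008,-0.047,0],0,0.078],[[-0.008,-0.047,0],0,0.078],[[-0.007,-0.035,0],0,0.078],[[0,0,0.03],0,0.078]]'
python3 -m creep '[[[0,0,0.04],0,0.078],[[0,0,0.026],0,0.078],[[0,0,0],0,0.078],[[0,0,0],0,0.04],[[0,0,0],0,0.04]]' 30
python3 -m creep '[[[0,0,0],0,0.04],[[0,0,0],0,0.04],[[0,0,0],0,0.04]]'
python3 -c "
from h import *
go(492.4,193.8,130,78.5)"
```

```text
time: 7.2
tool_pos: [562.3, -205.6, 101.8]
tcp_rot: [0.322, 3.12, -0.003]
contact_force: [-0.3, 0.9, -0.5]
width: 0.911
finger_force: 0.0
time: 7.82
tool_pos: [562.5, -201.6, 35.3]
tcp_rot: [0.314, 3.123, 0.0]
contact_force: [-1.5, 0.2, 5.3]
width: 0.64
finger_force: 31.3
time: 8.2
tool_pos: [562.5, -201.6, 35.3]
tcp_rot: [0.314, 3.123, 0.0]
contact_force: [-1.8, -0.2, 7.0]
width: 0.643
finger_force: 31.4
t 8.2 tcp [ 562.5 -201.6   35.3] closing 78.5 shift [147.3 373.5 -95. ] twist 0.0 q7 1.88
```

```bash
python3 -m creep '[[[0,0,-0.035],0,0.04],[[0,0,-0.05],0,0.04],[[0.017,0.043,-0.01],0,0.04],[[0.02,0.05,0],0,0.04],[[0.02,0.05,0],0,0.04]]'
python3 -m creep '[[[0.02,0.05,0],0,0.04],[[0.02,0.05,0],0,0.04],[[0.02,0.05,0],0,0.04],[[0.018,0.046,0],0,0.04],[[0.0125,0.0345,0],0,0.04]]'
python3 -m creep '[[[0,0,0],0,0.04],[[0,0,0],0,0.04]]'
python3 -c "
from h import *
go(492.4,193.8,43.5,78.5)"
```

```text
time: 8.82
tool_pos: [534.3, -48.3, 129.7]
tcp_rot: [0.315, 3.123, 0.001]
contact_force: [0.6, 1.2, 0.4]
width: 0.639
finger_force: 32.0
time: 9.45
tool_pos: [491.1, 196.6, 129.6]
tcp_rot: [0.312, 3.125, 0.003]
contact_force: [0.6, 0.2, 0.1]
width: 0.639
finger_force: 32.0
time: 9.7
tool_pos: [491.8, 193.4, 129.0]
tcp_rot: [0.316, 3.125, 0.001]
contact_force: [0.3, 0.4, -0.5]
width: 0.636
finger_force: 32.0
t 9.7 tcp [491.8 193.4 129. ] closing 78.5 shift [-0.4  0.5 85.5] twist -0.0 q7 0.99
```

```bash
python3 -m creep '[[[0,0,0.04],0,0.04],[[0,0,0.033],0,0.04],[[0,0,0.012],0,0.04],[[0,0,0],0,0.04],[[0,0,0],0,0.04]]'
python3 -m creep '[[[0,0,0],0,0.076],[[0,0,0],0,0.076],[[0,0,0],0,0.076],[[0,0,-0.02],0,0.076],[[0,0,-0.05],0,0.076]]'
python3 -m creep '[[[0,-0.015,-0.018],0,0.062],[[-0.001,-0.05,0],0,0.062],[[-0.001,-0.055,0],0,0.062],[[-0.001,-0.055,0],0,0.062],[[-0.001,-0.055,0],0,0.062]]'
python3 -m creep '[[[0,-0.043,0],0,0.062],[[0,-0.01,0],9,0.062],[[0,0,0],9,0.062],[[0,0,0],8.2,0.062],[[0,0,0],0,0.062]]'
python3 -c "
from h import *
go(440,-84,34,52.3)
cv2.imwrite('pics/s3.png',cv2.resize(imaging.capture('scene')[130:415,170:440,::-1],None,fx=2,fy=2))"
```

```text
time: 10.32
tool_pos: [492.1, 193.9, 44.3]
tcp_rot: [0.316, 3.124, 0.001]
contact_force: [-0.9, 0.4, -1.3]
width: 0.64
finger_force: 34.4
time: 10.95
tool_pos: [489.9, 193.5, 112.3]
tcp_rot: [-0.314, -3.122, 0.005]
contact_force: [1.2, 0.8, 0.1]
width: 0.892
finger_force: 0.0
time: 11.58
tool_pos: [449.0, -33.7, 131.5]
tcp_rot: [0.314, 3.125, 0.001]
contact_force: [0.7, 0.4, 0.2]
width: 0.723
finger_force: 0.0
time: 12.2
tool_pos: [438.9, -84.0, 131.3]
tcp_rot: [-1.014, -2.974, -0.0]
contact_force: [-0.1, -0.1, -0.9]
width: 0.728
finger_force: 0.0
t 12.2 tcp [438.9 -84.  131.3] closing 52.4 shift [-0.9  0.7 97.3] twist 0.1 q7 1.03
```

View pics/s3.png

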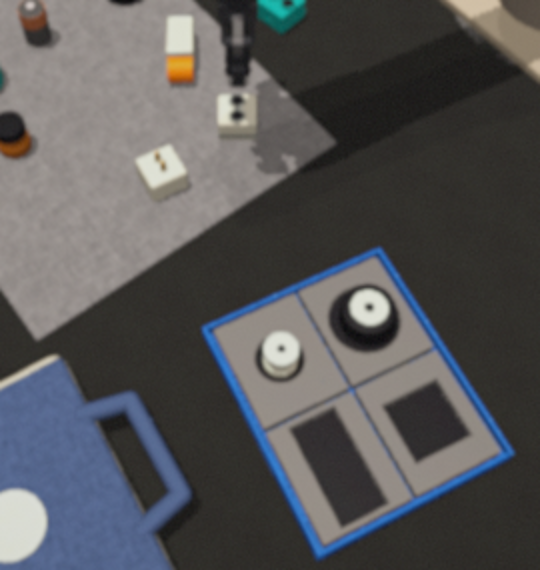

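The wheel is seated in the large round well at crop (367,312), and the gripper is over the sensor at (237,110).

```bash
python3 -m creep '[[[-0.001,0,0.04],0,0.062],[[0,0,0.04],0,0.062],[[0,0,0.018],0,0.062],[[0,0,0],0,0.062],[[0,0,0],0,0.03]]' 30
python3 -m creep '[[[0,0,0],0,0.03],[[0,0,0],0,0.03],[[0,0,0],0,0.03],[[0,0,0],0,0.03]]'
python3 -c "
from h import *
go(440,-84,34,52.3)"
```

```text
time: 12.88
tool_pos: [440.3, -84.7, 34.1]
tcp_rot: [1.013, 2.973, 0.001]
contact_force: [0.4, 0.3, 0.1]
width: 0.529
finger_force: 0.0
time: 13.38
tool_pos: [440.5, -84.6, 34.3]
tcp_rot: [1.014, 2.972, 0.002]
contact_force: [-0.5, 0.7, 6.9]
width: 0.505
finger_force: 31.5
t 13.38 tcp [440.5 -84.6  34.3] closing 52.3 shift [0.8 0.1 0.3] twist 0.0 q7 1.17
```

```bash
python3 -m creep '[[[0,0,-0.035],0,0.03],[[0,0,-0.05],0,0.03],[[0,0,-0.01],-9,0.03],[[0,0,0],-9,0.03],[[0,0,0],-8.2,0.03]]'
python3 -c "
from h import *
go(515.6,307.4,130,78.5)"
```

```text
time: 14.0
tool_pos: [439.9, -84.5, 128.9]
tcp_rot: [0.306, 3.125, 0.001]
contact_force: [0.2, -0.0, -0.8]
width: 0.51
finger_force: 31.0
t 14.0 tcp [439.9 -84.5 128.9] closing 78.8 shift [  1.7 399.1  -0.7] twist 0.3 q7 1.5
```

```bash
python3 -m creep '[[[0,0.035,0],0,0.03],[[0,0.05,0],0,0.03],[[0,0.055,0],0,0.03],[[0,0.055,0],0,0.03],[[0,0.055,0],0,0.03]]'
python3 -m creep '[[[0,0.055,0],0,0.03],[[0.002,0.05,0],0,0.03],[[0,0.034,0],0,0.03],[[0,0.01,0],0,0.03],[[0,0,0],0,0.03]]'
python3 -m creep '[[[0,0,0],0,0.03]]'
python3 -c "
from h import *
go(515.6,307.4,42.5,78.5)"
```

```text
time: 14.62
tool_pos: [489.8, 162.3, 128.9]
tcp_rot: [0.314, 3.125, 0.001]
contact_force: [1.0, -0.7, -0.3]
width: 0.508
finger_force: 31.0
time: 15.25
tool_pos: [517.2, 306.5, 128.3]
tcp_rot: [0.314, 3.126, -0.0]
contact_force: [0.1, -0.3, 0.1]
width: 0.507
finger_force: 31.0
time: 15.38
tool_pos: [517.5, 305.1, 128.5]
tcp_rot: [0.317, 3.125, -0.001]
contact_force: [0.1, -0.6, -1.3]
width: 0.512
finger_force: 31.0
t 15.38 tcp [517.5 305.1 128.5] closing 78.4 shift [ 2.3  1.9 86. ] twist -0.1 q7 0.87
```

```bash
python3 -m creep '[[[0.002,0.002,0.04],0,0.03],[[0,0,0.033],0,0.03],[[0,0,0.012],0,0.03],[[0,0,0],0,0.03],[[0,0,0],0,0.03]]'
python3 -m creep '[[[0,0,0],0,0.064],[[0,0,0],0,0.064],[[0,0,0],0,0.064],[[0,0,-0.02],0,0.064],[[0,0,-0.05],0,0.064]]'
python3 -m creep '[[[0,-0.02,-0.018],0,0.06],[[-0.002,-0.05,0],0,0.06],[[-0.002,-0.055,0],0,0.06],[[-0.002,-0.055,0],0,0.06],[[-0.002,-0.055,0],0,0.06]]'
python3 -m creep '[[[-0.002,-0.055,0],0,0.06],[[-0.002,-0.055,0],0,0.06],[[-0.002,-0.055,0],0,0.06],[[-0.002,-0.055,0],0,0.06],[[-0.002,-0.045,0],0,0.06]]'
python3 -m creep '[[[-0.002,-0.015,0],10,0.06],[[0,0,0],10,0.06],[[0,0,0],10,0.06],[[0,0,0],10,0.06],[[0,0,0],10,0.06]]'
python3 -m creep '[[[0,0,0],10,0.06],[[0,0,0],10,0.06],[[0,0,0],10,0.06],[[0,0,0],10,0.06],[[0,0,0],10,0.06]]'
python3 -m creep '[[[0,0,0],10,0.06],[[0,0,0],4.5,0.06],[[0,0,0],0,0.06],[[0,0,0],0,0.06]]'
python3 -c "
from h import *
go(434.4,-202.1,34,-36)
cv2.imwrite('pics/s4.png',cv2.resize(imaging.capture('scene')[100:415,170:440,::-1],None,fx=1.9,fy=1.9))"
```

```text
time: 16.0
tool_pos: [516.4, 309.0, 44.3]
tcp_rot: [0.316, 3.125, 0.002]
contact_force: [-0.5, 0.4, -0.4]
width: 0.505
finger_force: 31.8
time: 16.62
tool_pos: [514.6, 308.4, 113.3]
tcp_rot: [-0.314, -3.123, 0.004]
contact_force: [0.3, 0.4, 1.0]
width: 0.748
finger_force: 0.0
time: 17.25
tool_pos: [476.7, 75.6, 132.8]
tcp_rot: [0.315, 3.124, 0.002]
contact_force: [1.3, -1.2, 0.6]
width: 0.703
finger_force: 0.0
time: 17.88
tool_pos: [433.4, -186.7, 132.7]
tcp_rot: [0.316, 3.124, 0.001]
contact_force: [0.5, 0.7, -0.5]
width: 0.704
finger_force: 0.0
time: 18.5
tool_pos: [432.9, -199.6, 132.4]
tcp_rot: [1.614, 2.694, 0.002]
contact_force: [-0.0, -0.7, 0.5]
width: 0.698
finger_force: 0.0
time: 19.12
tool_pos: [433.0, -199.6, 132.4]
tcp_rot: [-2.602, -1.76, -0.003]
contact_force: [0.9, 0.9, 0.1]
width: 0.703
finger_force: 0.0
time: 19.62
tool_pos: [432.8, -199.5, 131.8]
tcp_rot: [-2.798, -1.429, -0.002]
contact_force: [-0.5, 0.0, 0.1]
width: 0.701
finger_force: 0.0
t 19.62 tcp [ 432.8 -199.5  131.8] closing -35.9 shift [-1.2  2.7 97.8] twist 0.1 q7 -0.16
```

View pics/s4.png

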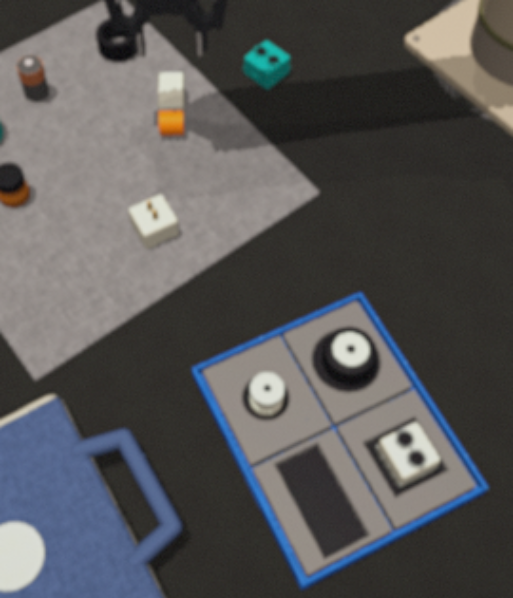

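The sensor lies flat in its square well at crop (408,455). The open jaws straddle the motor at (171,100), well clear of the tyre at (118,40).

```bash
python3 -m creep '[[[-0.001,0.0025,0.04],0,0.06],[[0,0,0.04],0,0.06],[[0,0,0.0175],0,0.06],[[0,0,0],0,0.06],[[0,0,0],0,0.02]]' 40
python3 -m creep '[[[0,0,0],0,0.02],[[0,0,0],0,0.02],[[0,0,0],0,0.02],[[0,0,0],0,0.02]]'
python3 -c "
from h import *
go(434.4,-202.1,34,-36)"
```

```text
time: 20.3
tool_pos: [434.6, -202.1, 34.6]
tcp_rot: [2.798, 1.427, 0.001]
contact_force: [-0.6, -0.4, 0.2]
width: 0.506
finger_force: 0.0
time: 20.8
tool_pos: [435.0, -202.0, 35.0]
tcp_rot: [2.798, 1.426, 0.003]
contact_force: [-1.2, -0.1, 6.6]
width: 0.366
finger_force: 40.3
t 20.8 tcp [ 435. -202.   35.] closing -36.0 shift [-0.4 -0.5  1. ] twist 0.0 q7 0.03
```

```bash
python3 -m creep '[[[0,0,-0.035],0,0.02],[[0,0,-0.05],0,0.02],[[0,0,-0.01],-8.5,0.02],[[0,0,0],-8,0.02],[[0,0,0],-8,0.02]]'
python3 -m creep '[[[0,0,0],0,0.02]]'
python3 -c "
from h import *
go(609.6,288.2,130,-11.5)"
```

```text
time: 21.42
tool_pos: [434.4, -201.7, 129.6]
tcp_rot: [2.427, 1.993, 0.003]
contact_force: [-0.3, 0.3, -0.6]
width: 0.363
finger_force: 40.1
time: 21.55
tool_pos: [434.2, -201.8, 129.3]
tcp_rot: [2.433, 1.987, 0.002]
contact_force: [-0.5, -0.7, -0.2]
width: 0.364
finger_force: 40.1
t 21.55 tcp [ 434.2 -201.8  129.3] closing -11.5 shift [ 5.152e+02  7.380e+01 -3.000e-01] twist -0.0 q7 0.28
```

```bash
python3 -m creep '[[[0.035,0.005,0],0,0.02],[[0.05,0.007,0],0,0.02],[[0.055,0.008,0],0,0.02],[[0.055,0.008,0],0,0.02],[[0.055,0.008,0],0,0.02]]'
python3 -m creep '[[[0.055,0.008,0],0,0.02],[[0.055,0.008,0],0,0.02],[[0.055,0.008,0],0,0.02],[[0.05,0.007,0],0,0.02],[[0.035,0.005,0],0,0.02]]'
python3 -m creep '[[[0.015,0.002,0],0,0.02],[[0,0,0],0,0.02],[[0,0,0],0,0.02]]'
python3 -c "
from h import *
go(609.6,288.2,43.5,-11.5)"
```

```text
time: 22.18
tool_pos: [519.7, 37.8, 129.2]
tcp_rot: [2.437, 1.983, 0.002]
contact_force: [0.9, -0.8, -0.3]
width: 0.363
finger_force: 40.1
time: 22.8
tool_pos: [604.3, 276.8, 128.7]
tcp_rot: [-2.434, -1.986, -0.0]
contact_force: [-0.1, -0.6, -0.5]
width: 0.366
finger_force: 40.1
time: 23.18
tool_pos: [609.4, 286.0, 129.0]
tcp_rot: [2.435, 1.984, -0.001]
contact_force: [-0.5, 0.2, -1.5]
width: 0.366
finger_force: 40.1
t 23.18 tcp [609.4 286.  129. ] closing -11.7 shift [ 2.3 -0.2 85.5] twist -0.2 q7 -0.48
```

```bash
python3 -m creep '[[[0.002,0,0.04],0,0.02],[[0,0,0.033],0,0.02],[[0,0,0.012],0,0.02],[[0,0,0],0,0.02],[[0,0,0],0,0.02]]'
python3 -m creep '[[[0,0,0],0,0.055],[[0,0,0],0,0.055],[[0,0,0],0,0.055],[[0,0,-0.02],0,0.055],[[0,0,-0.05],0,0.055]]'
python3 -m creep '[[[0,0,-0.05],0,0.055],[[-0.05,0,-0.02],0,0.055],[[-0.06,0,0],0,0.055],[[-0.06,0,0],0,0.055],[[-0.06,0,0],0,0.055]]'
python3 -m creep '[[[-0.06,0,0],0,0.055],[[0,0,0],0,0.055],[[0,0,0],0,0.055]]'
python3 - <<'E'
from h import *
a=imaging.capture('scene')[:,:,::-1];b=imaging.capture('top')[:,:,::-1]
cv2.imwrite('pics/t5.png',b);cv2.imwrite('pics/s5.png',cv2.resize(a[230:415,250:440],None,fx=3,fy=3))
o=cv2.imread('pics/top0.png');g=lambda c:(slice(c[1]-20,c[1]+20),slice(c[0]-20,c[0]+20))
for n,c in(("tyre",(448,262)),("adaptor",(310,190))):print(n,cv2.absdiff(o[g(c)],b[g(c)]).mean())
E
```

```text
time: 23.8
tool_pos: [610.3, 289.5, 45.0]
tcp_rot: [2.433, 1.986, 0.002]
contact_force: [-0.4, -0.3, 0.1]
width: 0.362
finger_force: 40.6
time: 24.42
tool_pos: [608.4, 289.6, 113.6]
tcp_rot: [-2.432, -1.988, 0.006]
contact_force: [0.7, 1.0, 0.8]
width: 0.642
finger_force: 0.0
time: 25.05
tool_pos: [563.5, 62.6, 185.4]
tcp_rot: [2.433, 1.987, 0.003]
contact_force: [1.4, -0.5, 0.3]
width: 0.645
finger_force: 0.0
time: 25.42
tool_pos: [552.2, 6.2, 184.8]
tcp_rot: [-2.433, -1.987, -0.003]
contact_force: [0.5, 0.7, 0.1]
width: 0.645
finger_force: 0.0
tyre 11.042708333333334
adaptor 15.496666666666666
```

View pics/s5.png

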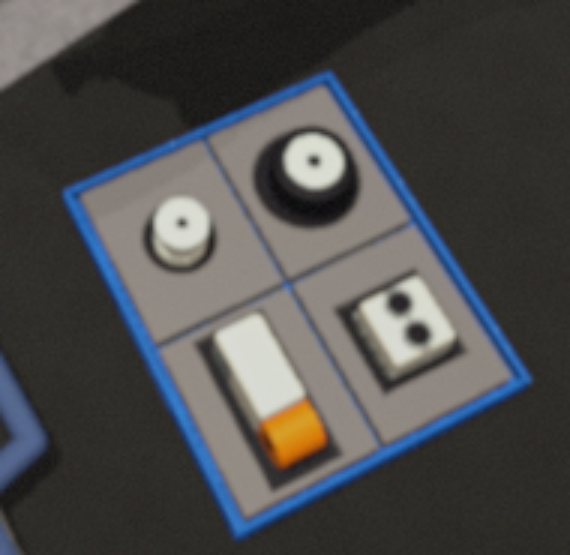

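View pics/t5.png

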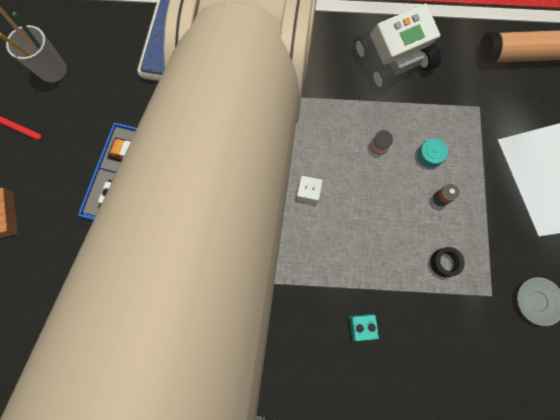

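All four parts sit in their wells, and the tyre (448,262) and adaptor (310,190) are where they were. Before handing in, I check the centres and heights numerically.

```bash
python3 - <<'E'
from h import *
for n,u,v,z,w in(("wheel",314,160,40,(492.4,193.8)),("pulley",181,222,40,(586.4,174.6)),("sensor",409,318,40,(515.6,307.4)),("motor",259,364,44,(609.6-13*.199,288.2-13*.98))):
    p=at("scene",250+u/3-.33,230+v/3-.33,z);print(n,p,(p-w).round(1))
E
```

```text
wheel [488.4 193.8] [-4.  0.]
pulley [585.  174.3] [-1.4 -0.3]
sensor [513.7 309.2] [-1.9  1.8]
motor [606.5 275.3] [-0.5 -0.2]
```

All are within 4 mm at the seated height, so I hand in.

```bash
python3 -c "
from h import *
print(r.close_job())"
```

```text
the job is handed in; nothing more can be done
None
```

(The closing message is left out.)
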